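# Set up the tablet stand for cooking

## Task

Set the backrest of the tablet stand so that it leans back 25 degrees from upright and stays there when you let go. Then take the small tablet out of its charging dock and stand it upright on the stand's ledge, centred, screen to the front and resting against the backrest, without pushing the backrest out of its angle. Leave the little cup, the garlic and the nearest spice jar where they are.

Things in the scene. Friction and masses are not known exactly. Their poses are not given: they have to be found in the camera images.
- stand: Aluminium tablet stand; its weighted non-slip foot, 130 x 140 x 8 mm, does not move. Origin on the worktop below the hinge; x points to the stand's rear (horizontal), y to its left along the hinge, z up. Its front (-x) looks roughly to the robot. The foot reaches 55 mm in front of and 75 mm behind the origin.
- backrest (a joint): Lean of the stand's backrest in rad: 0 = upright, positive = leaning back (top towards the stand's +x), negative = leaning forward; 25 degrees = 0.436; stops at -0.5 and 1.2. A friction hinge: it stays wherever it is left; about 4 N on its top edge moves it, pushed from either side. It starts within -0.25 to 0.1.
- backrest_hinge (a point): Middle of the backrest's hinge axis, 24 mm above the worktop; the frame turns with the backrest: y along the hinge, z up along the backrest, x out of its back. The backrest is a plate 120 mm wide (y), 6 mm thick (x -3 to +3 mm), up to z = 88 mm. A ledge on its front carries the tablet: the ledge's top is at z = 6 mm.
- backrest_top (a point): Middle of the backrest's top edge, 88 mm from the hinge; axes as the hinge point. At the plate's foot, in the hinge point's frame, the tablet's lower edge stands in a 20 mm deep trough on the ledge, between the plate's front face (x = -3 mm) and two lips (x = -23 mm, 8 mm high above the ledge, 4 mm thick, 30 mm wide, centred at y = +-42 mm).
- dock: White charging dock, a block 75 x 120 x 35 mm that does not move, with a slot 11 mm wide along its whole length (y) and 25 mm deep in which the tablet stands upright. Origin at its underside's centre, x to its rear, y along the slot, z up.
- dock_slot (a point): Where the tablet's centre is while it stands in the dock: 70 mm above the worktop, over the slot's middle.
- tablet_center (a point): Centre of the loose small tablet: slab 9 mm thick (x), 165 mm wide (y), 120 mm tall (z), 220 g; aluminium back, black screen on the -x face; z to its upper edge. Starts upright in the dock, upper edge 130 mm above the worktop, screen to the dock's front (-x); it may tip 5 degrees in the slot. Pinch its upper edge; on the stand 38 mm of it stands out above the backrest.
- mug_b_mid (a point): Bystander: small striped cup with a handle, 60 x 83 x 51 mm; point on its axis half-way up. Not to be moved.
- garlic_mid (a point): Bystander: garlic bulb about 60 mm, 58 mm high; point half-way up. Not to be moved.
- spice0_mid (a point): Bystander: loose spice jar with a red cap that stands apart, in front of the row of jars at the wall, 45 mm across, 106 mm high; point on its axis half-way up. Not to be moved.
Mind the look-alikes: they are no part of the job. Leave any pink look-alike of the stand alone.

How it is judged (in metres and radians):
On the way, in this order (a step that is already met when the one before it is completed fails the run):
1. The backrest leans back 25 degrees (+-6) and holds there by itself, the fingers off the stand, while the tablet is still in the dock (value of joint backrest between 0.331 and 0.541 rad and contact force between the fingers and stand below 0.1 N and distance between tablet_center and dock_slot below 0.02 m), for 0.4 s.
2. The tablet is taken up out of the dock (z of tablet_center in the frame of dock_slot above 0.03 m), for 0.1 s.
At the end, for the whole second after the job is handed in: The backrest still leans back 25 degrees (+-6) with the tablet on it: the tablet stands on the ledge behind the lips, rests against the backrest within 11 degrees of flat, screen to the front, its centre within 25 mm of the stand's middle sideways, at rest and released (value of joint backrest between 0.331 and 0.541 rad and x of tablet_center in the frame of backrest_hinge between -0.026 and 0 m and y of tablet_center in the frame of backrest_hinge between -0.025 and 0.025 m and z of tablet_center in the frame of backrest_hinge between 0.057 and 0.075 m and angle between tablet_center's own x axis and vertical above 1.8 rad and angle between the z axis of tablet_center and the z axis of backrest_hinge, either way round below 0.2 rad and linear speed of tablet below 0.01 m/s and contact force between the fingers and anything else below 0.1 N); the robot touches nothing.
It fails at once if The cup, the garlic or the spice jar is moved by more than 25 mm (distance of any of mug_b_mid, garlic_mid, spice0_mid from where it was at the start of the episode above 0.025 m).
It fails at once if The tablet falls over (angle between tablet_center's own z axis and vertical above 1.1 rad).
It also fails if it takes over 56 s, if anything falls off the work surface, if the arm or the gripper's body presses on something with over 40 N, if the wrist force passes 120 N, or if a joint passes its speed limit or range.

## Robot

A 6-joint arm with a two-finger parallel gripper is mounted at the origin on a cart in front of the work surface, level with it; the furniture and walls round the work are solid. World frame = base frame: x ahead of the robot, y to its left, z up, the work surface at z = 0. Lengths are in m, angles in degrees, forces in N, time in s.
With the tool pointing down it reaches from about 0.35 to 0.925 m from the base axis. Payload 6.4 kg.
Tool frame: the origin (TCP) lies between the finger pads; the fingertips stand 11 mm ahead of it and the grasp point (between the pads) lies 8 mm behind it; z points along the fingers, y is the line along which they close (so a half turn about z gives the same grasp; the last joint's range is limited). The gripper opens to 85 mm and grips with 20 to 120 N. Pads are 22 mm wide; open, the fingers measure 114 mm over their backs; the gripper's body (76 mm by 85 mm) begins 54 mm behind the grasp point. The pads swing forward as they close: fully open they stand 13 mm farther back than shut.
Start: joints at [58.608, 14.043, 89.255, -0, 76.702, -9.975], TCP at [0.237, 0.605, 0.219] pointing down, gripper open.
Joint ranges: [-179.41, 179.41], [-58.25, 129.5], [7.25, 145.43], [-54.29, 234.29], [11.92, 165.04], [-157.13, 157.13]. Speed limits (degrees/s): [147.25, 147.25, 180, 180, 180, 180].

## Interface

Orientations are given as a 3x3 rotation matrix whose columns are the frame's x, y, z axes.
In Python, from plant import * gives the robot as it stands.
- The arm moves only by the tool jog_arm, never from a script. Its argument "targets" is a list of rows, each an object of numbers: "rx", "ry", "rz": the turn, a rotation vector about the tool's x, y, z in degrees; "x", "y", "z": the shift along the tool's x, y, z in cm; "jaw": the opening in per cent of the stroke, from 0 (shut) to 100 (fully open). A call has 1 to 10 rows; each row is the pose to reach, as a shift and turn from the pose commanded when the call began, along the tool's axes at that moment; what a row does not reach only later rows make up. A row lasts 1/10 s, in which the tool goes at most 50 mm and 8.59 degrees, less where a joint would pass 70% of its speed; a pose out of reach is approached as far as the arm can. A call with a gripper value outside its range is refused whole. The fingers move at their own pace and stop on an object; the grip force is fixed at half the most. Time passes only in rows, so rows that repeat a pose let the fingers close. It gives the time, the measured TCP pose, the force, the opening and the grip force at its end, in the units of the state.
- get_state(): the state, without advancing time (a new reading comes with each control period).
- grab_frame(name): name is "scene" or "top" or "wrist"; returns the picture (400x640x3 uint8, blue, green, red); there is no depth.
- calibration(name): a dict with "vfov" (degrees; the focal length in pixels is half the picture's height over the tangent of half this angle, whatever the lens; pixels are square), "cx", "cy" (the principal point, pixels), "view" (4x4, takes a point from world to camera coordinates); the wrist camera has in their place "mount" (4x4, takes a point from camera to tool coordinates, whose origin is the TCP and whose axes are the flange's). Camera axes: x right, y up, looking along -z (the intrinsics and any distortion apply to the point x, -y, -z); pixel columns grow to the right and rows downward; lengths in m; the calibration is good to about 2 mm. A picture is of the moment at which its call begins: read the wrist's pose just before it. calibration takes no time and is no camera call.
- close_job(): hands the job in; it is judged then, once.
The state is a dict: "time": time; "joints": joint angles; "qvel": joint speeds; "joint_torque": joint torques, N m; "tcp_pos": TCP position; "eef_rot": TCP orientation; "contact_force": force on the tool from outside, world axes, zero at the start; "ft_torque": the same for the moment, N m; "width": finger opening in m; "grip_force": force on a finger pad.
Only numpy, scipy, OpenCV 4.12 (cv2) and the standard library are available. Lean on these libraries where they do the work, as an engineer would, in place of code of your own. Each camera call takes 0.05 s, during which the arm holds its last target. There are 200 camera calls.

## Working session

There is one attempt and no reset: what is moved stays moved. The work goes in short steps, Python scripts to look and compute and a tool call to move; the robot and the scene stay as the last step left them, time stands still between calls to the robot, and variables do not carry over. Pictures are saved under pics/ and viewed, at most 10 in all, crops included, and the job is handed in when it is done.

Besides the shell and the picture viewer there is one more tool, called after "Call:" as name(argument=value, ...), one argument or row to a line, values as JSON. jog_arm: Moves the arm, as the interface text tells. Its arguments: {"type":"object","properties":{"targets":{"type":"array","items":{"type":"object","properties":{"rx":{"type":"number"},"ry":{"type":"number"},"rz":{"type":"number"},"x":{"type":"number"},"y":{"type":"number"},"z":{"type":"number"},"jaw":{"type":"number"}}}}},"required":["targets"]}

```bash
mkdir -p pics; ls; python3 - <<'E'
from plant import *
import cv2
for n in ("scene","top"):
    f=grab_frame(n); cv2.imwrite(f"pics/{n}0.png",f)
    print(n,calibration(n))
print(calibration("wrist")); print(get_state())
E
```

```text
pics
scene {'vfov': 56.520534515646105, 'cx': 319.27389403436393, 'cy': 203.47583038816856, 'view': array([[-0.9088435 , -0.41710055,  0.0055331 ,  0.46375772],
       [ 0.31634476, -0.68053375,  0.66090832, -0.28684375],
       [-0.27189976,  0.60241261,  0.75044625, -0.86853359],
       [ 0.        ,  0.        ,  0.        ,  1.        ]])}
top {'vfov': 55.85523112419014, 'cx': 324.4538198969656, 'cy': 194.954961013915, 'view': array([[-1.99105482e-04, -9.99999980e-01,  1.20129632e-05,
        -8.27024858e-02],
       [ 9.98337710e-01, -1.98082149e-04,  5.76348703e-02,
        -5.86069064e-01],
       [-5.76348667e-02,  2.34684128e-05,  9.98337729e-01,
        -1.11548154e+00],
       [ 0.00000000e+00,  0.00000000e+00,  0.00000000e+00,
         1.00000000e+00]])}
{'vfov': 68.96938676194159, 'cx': 322.3700942054736, 'cy': 202.5833114554276, 'mount': array([[-2.51307313e-04,  9.46853896e-01,  3.21663857e-01,
         8.27449204e-02],
       [ 9.99999968e-01,  2.38069393e-04,  8.04889086e-05,
        -2.48174331e-04],
       [-3.67082274e-07,  3.21663867e-01, -9.46853926e-01,
       
[... 207 characters left out ...]
      7.67026466e+01, -9.97511155e+00]), 'qvel': array([ 0.04599458, -0.03246038, -0.21861774,  0.02462538,  0.11130178,
        0.03536285]), 'joint_torque': array([-9.68543427e-04, -4.30673432e+01, -3.27127433e+01, -1.47535288e-04,
        2.81351808e-03,  1.13024992e-06]), 'tcp_pos': array([0.23705817, 0.60465795, 0.21836282]), 'eef_rot': array([[-9.30945788e-01,  3.65156176e-01, -9.51844045e-04],
       [ 3.65157271e-01,  9.30944586e-01, -1.53176891e-03],
       [ 3.26779183e-04, -1.77356659e-03, -9.99998374e-01]]), 'contact_force': array([-0.60071423,  0.79800436, -0.20040002]), 'ft_torque': array([-0.01411656,  0.0259662 , -0.05699531]), 'grip_force': 0.0, 'width': 0.08561396615617399}
```

View pics/scene0.png

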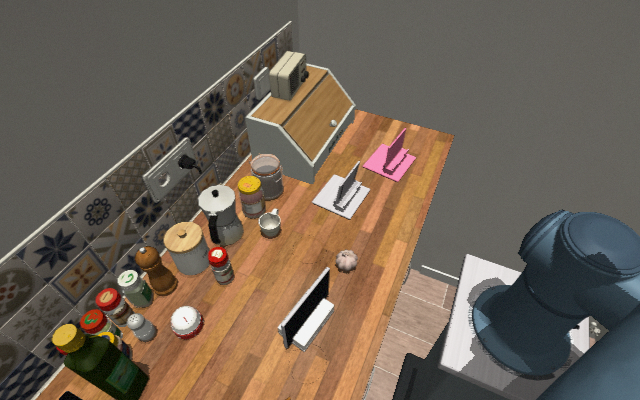

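View pics/top0.png

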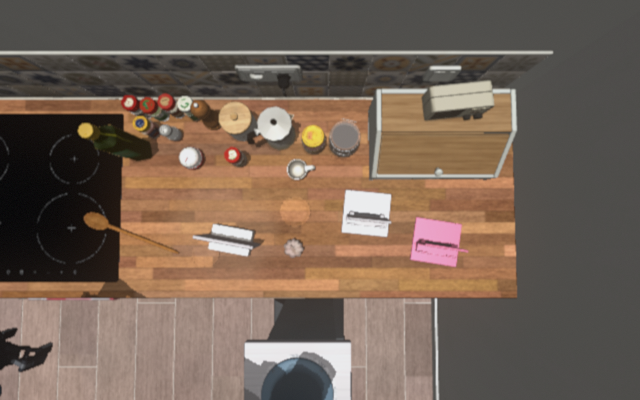

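The scene shows the dock with the black tablet at about (308,310), the white stand at (342,195), the pink decoy at (390,160), the cup at (270,222), the garlic at (346,260) and the spice jar at (220,265). In the top view these are: dock (232,240), stand (367,213), garlic (293,247), cup (297,169), jar (233,156). I'll enlarge the top and scene crops next.

```bash
python3 - <<'E'
import cv2,numpy as np
t=cv2.imread("pics/top0.png"); s=cv2.imread("pics/scene0.png")
r=lambda im,x,y:cv2.resize(im[y:y+70,x:x+96],(396,290),interpolation=cv2.INTER_CUBIC)
m=np.vstack([np.hstack([r(t,320,178),r(t,180,205)]),np.hstack([r(s,295,155),r(s,262,268)])])
cv2.imwrite("pics/crop.png",m)
E
```

```text
(no output)
```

View pics/crop.png

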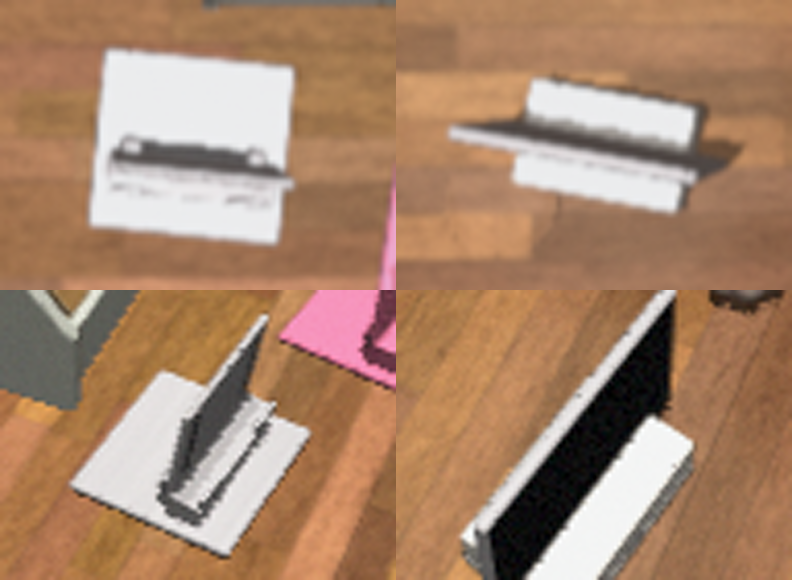

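The crop gives the stand-foot corners (TL panel), the dock-top corners and tablet edge (TR), and the backrest top edge. The screen faces the robot and the stand's front faces the robot too, so both point the same way.

```bash
cat > h.py <<'E'
import numpy as np
from plant import calibration
def ray(n,u,v,st=None):
    c=calibration(n); f=200/np.tan(np.radians(c["vfov"]/2))
    d=np.array([(u-c["cx"])/f,-(v-c["cy"])/f,-1])
    if "view" in c:
        M=np.linalg.inv(c["view"])
    else:
        T=np.eye(4);T[:3,:3]=st["eef_rot"];T[:3,3]=st["tcp_pos"];M=T@c["mount"]
    return M[:3,3],M[:3,:3]@d
def hit(n,u,v,z,st=None):
    o,d=ray(n,u,v,st); return o+d*(z-o[2])/d[2]
def proj(n,p):
    c=calibration(n); f=200/np.tan(np.radians(c["vfov"]/2))
    q=c["view"]@np.r_[p,1]; return c["cx"]-f*q[0]/q[2],c["cy"]+f*q[1]/q[2]
E
python3 - <<'E'
from h import *
np.set_printoptions(precision=4,suppress=True)
def P(L,ox,oy,z): return np.array([hit("top",ox+x/4.125-.38,oy+y/4.143-.38,z) for x,y in L])
def fr(A,name):
    # corners: rear-left, rear-right, front-right, front-left
    ax=(A[0]+A[1]-A[2]-A[3]);print(name,"c",A.mean(0),"yaw",np.degrees(np.arctan2(ax[1],ax[0])),
      "y-edge yaw",np.degrees(np.arctan2(*( (A[1]-A[0]+A[2]-A[3])[[0,1]]*[1,-1] )))*-1,"len",np.linalg.norm(ax)/2,np.linalg.norm(A[0]-A[1]+A[3]-A[2])/2)
    a=ax/np.linalg.norm(ax); return A.mean(0),a
c,a=fr(P([(106,49),(295,66),(278,243),(90,226)],320,178,.008),"foot"); org=c-a*.01; print("origin",org,a)
c2,a2=fr(P([(137,78),(306,103),(288,212),(118,183)],180,205,.035),"dock")
T=P([(53,128),(299,176),(299,184),(53,137)],180,205,.130); print("tab",T,T.mean(0),"slot rel",(T.mean(0)-c2)@a2)
B=P([(110,165),(293,180),(293,189),(110,174)],320,178,.111); print("back",B.mean(0),"rel",(B.mean(0)-org)@a)
for n,L in dict(cup=(297,169,.051),garlic=(293,247,.05),jar=(233,156,.1)).items(): print(n,hit("top",*L))
E
```

```text
foot c [ 0.5326 -0.2088  0.008 ] yaw -5.727995891348871 y-edge yaw 5.1399565174076445 len 0.12938851351859948 0.13833207795453917
origin [ 0.5227 -0.2078  0.008 ] [ 0.995  -0.0998  0.    ]
dock c [0.4546 0.1911 0.035 ] yaw -9.12053832812844 y-edge yaw 8.956049546374091 len 0.07633390171789728 0.122291884316495
tab [[0.4705 0.2715 0.13  ]
 [0.4396 0.1111 0.13  ]
 [0.4345 0.111  0.13  ]
 [0.4647 0.2714 0.13  ]] [0.4523 0.1913 0.13  ] slot rel -0.002280342321636805
back [ 0.5109 -0.2034  0.111 ] rel -0.012180899312596732
cup [ 0.6601 -0.0026  0.051 ]
garlic [0.4335 0.0081 0.05  ]
jar [0.6905 0.173  0.1   ]
```

```bash
cat >> h.py <<'E'
from scipy.spatial.transform import Rotation as Ro
def Rt(yaw,lean):   # tool y along frame x, tool x along frame y, tool z down the plate
    t,L=np.radians([yaw,lean]); a=np.array([np.cos(t),np.sin(t),0]); k=np.array([0,0,1.])
    xb=np.cos(L)*a-np.sin(L)*k; zb=np.sin(L)*a+np.cos(L)*k
    return np.c_[np.cross(zb,xb),xb,-zb]
def rel(st,p,R):
    R0=st["eef_rot"]; s=R0.T@(np.array(p)-st["tcp_pos"])*100; r=Ro.from_matrix(R0.T@R).as_rotvec(degrees=True)
    return dict(zip(["x","y","z","rx","ry","rz"],np.round(np.r_[s,r],2).tolist()))
E
python3 - <<'E'
from h import *; from plant import *
print(rel(get_state(),[.511,-.206,.23],Rt(-5.4,-8)))
E
```

```text
{'x': -55.1, 'y': -65.47, 'z': -1.07, 'rx': -6.95, 'ry': -5.12, 'rz': 73.86}
```

Call:
jog_arm(
  targets=[
    {"x": -55.1, "y": -65.5, "z": -1.1, "rx": -6.95, "ry": -5.1, "rz": 73.9},
    {"x": -55.1, "y": -65.5, "z": -1.1, "rx": -6.95, "ry": -5.1, "rz": 73.9},
    {"x": -55.1, "y": -65.5, "z": -1.1, "rx": -6.95, "ry": -5.1, "rz": 73.9},
    {"x": -55.1, "y": -65.5, "z": -1.1, "rx": -6.95, "ry": -5.1, "rz": 73.9},
    {"x": -55.1, "y": -65.5, "z": -1.1, "rx": -6.95, "ry": -5.1, "rz": 73.9},
    {"x": -55.1, "y": -65.5, "z": -1.1, "rx": -6.95, "ry": -5.1, "rz": 73.9},
    {"x": -55.1, "y": -65.5, "z": -1.1, "rx": -6.95, "ry": -5.1, "rz": 73.9},
    {"x": -55.1, "y": -65.5, "z": -1.1, "rx": -6.95, "ry": -5.1, "rz": 73.9},
    {"x": -55.1, "y": -65.5, "z": -1.1, "rx": -6.95, "ry": -5.1, "rz": 73.9},
    {"x": -55.1, "y": -65.5, "z": -1.1, "rx": -6.95, "ry": -5.1, "rz": 73.9},
  ],
)

```text
$.targets[0]: bad value
```

```bash
python3 - <<'E'
from h import *; from plant import *
print(rel(get_state(),[.511,-.206,.23],Rt(-5.4,-8)))
E
```

```text
{'x': -55.1, 'y': -65.47, 'z': -1.07, 'rx': -6.95, 'ry': -5.12, 'rz': 73.86}
```

Call:
jog_arm(
  targets=[
    {"x": -5, "y": -6, "z": -1.1, "rx": 0, "ry": 0, "rz": 8, "jaw": 100},
  ],
)

```text
time: 0.2
tcp_pos: [0.2514, 0.5592, 0.2235]
eef_rot: [[-0.871, 0.491, -0.003], [0.491, 0.871, -0.003], [0.001, -0.004, -1.0]]
contact_force: [0.6, -1.1, 0.7]
width: 0.0855
grip_force: 0.0
```

```bash
python3 - <<'E'
from h import *; from plant import *
print(rel(get_state(),[.511,-.206,.23],Rt(-5.4,-8)))
E
```

```text
{'x': -60.16, 'y': -53.95, 'z': -0.53, 'rx': -7.32, 'ry': -4.55, 'rz': 65.92}
```

Call:
jog_arm(
  targets=[
    {"x": -60, "y": -54, "z": -0.5, "rx": -7.3, "ry": -4.5, "rz": 66, "jaw": 100},
    {"x": -60, "y": -54, "z": -0.5, "rx": -7.3, "ry": -4.5, "rz": 66, "jaw": 100},
    {"x": -60, "y": -54, "z": -0.5, "rx": -7.3, "ry": -4.5, "rz": 66, "jaw": 100},
    {"x": -60, "y": -54, "z": -0.5, "rx": -7.3, "ry": -4.5, "rz": 66, "jaw": 100},
    {"x": -60, "y": -54, "z": -0.5, "rx": -7.3, "ry": -4.5, "rz": 66, "jaw": 100},
    {"x": -60, "y": -54, "z": -0.5, "rx": -7.3, "ry": -4.5, "rz": 66, "jaw": 100},
    {"x": -60, "y": -54, "z": -0.5, "rx": -7.3, "ry": -4.5, "rz": 66, "jaw": 100},
    {"x": -60, "y": -54, "z": -0.5, "rx": -7.3, "ry": -4.5, "rz": 66, "jaw": 100},
    {"x": -60, "y": -54, "z": -0.5, "rx": -7.3, "ry": -4.5, "rz": 66, "jaw": 100},
    {"x": -60, "y": -54, "z": -0.5, "rx": -7.3, "ry": -4.5, "rz": 66, "jaw": 100},
  ],
)

```text
time: 1.2
tcp_pos: [0.4123, 0.0825, 0.2294]
eef_rot: [[0.096, 0.985, 0.141], [0.995, -0.095, -0.01], [0.004, 0.142, -0.99]]
contact_force: [1.1, 1.1, -0.7]
width: 0.0854
grip_force: 0.0
```

```bash
python3 - <<'E'
from h import *; from plant import *
print(rel(get_state(),[.511,-.206,.23],Rt(-5.4,-8)))
E
```

```text
{'x': -27.77, 'y': 12.49, 'z': 1.62, 'rx': 0.15, 'ry': -0.19, 'rz': -0.13}
```

Call:
jog_arm(
  targets=[
    {"x": -27.8, "y": 12.5, "z": 1.6, "rx": 0, "ry": 0, "rz": 0, "jaw": 100},
    {"x": -27.8, "y": 12.5, "z": 1.6, "rx": 0, "ry": 0, "rz": 0, "jaw": 100},
    {"x": -27.8, "y": 12.5, "z": 1.6, "rx": 0, "ry": 0, "rz": 0, "jaw": 100},
    {"x": -27.8, "y": 12.5, "z": 1.6, "rx": 0, "ry": 0, "rz": 0, "jaw": 100},
    {"x": -27.8, "y": 12.5, "z": 1.6, "rx": 0, "ry": 0, "rz": 0, "jaw": 100},
    {"x": -27.8, "y": 12.5, "z": 1.6, "rx": 0, "ry": 0, "rz": 0, "jaw": 100},
    {"x": -27.8, "y": 12.5, "z": 1.6, "rx": 0, "ry": 0, "rz": 0, "jaw": 100},
    {"x": -27.8, "y": 12.5, "z": 1.6, "rx": 0, "ry": 0, "rz": 0, "jaw": 100},
    {"x": -27.8, "y": 12.5, "z": 1.6, "rx": 0, "ry": 0, "rz": 0, "jaw": 100},
  ],
)

```text
time: 2.1
tcp_pos: [0.5106, -0.2036, 0.2297]
eef_rot: [[0.096, 0.986, 0.14], [0.995, -0.095, -0.009], [0.004, 0.14, -0.99]]
contact_force: [-1.3, 0.1, -0.1]
width: 0.0853
grip_force: 0.0
```

```bash
cat > look.py <<'E'
import sys,cv2,pickle
from plant import *
st=get_state(); f=grab_frame("wrist"); n=sys.argv[1]
cv2.imwrite(f"pics/{n}.png",f); pickle.dump(st,open(f"pics/{n}.pkl","wb")); print(st["tcp_pos"],st["time"])
E
python3 look.py w1
```

```text
[ 0.51064603 -0.20359342  0.22973508] 2.1
```

View pics/w1.png

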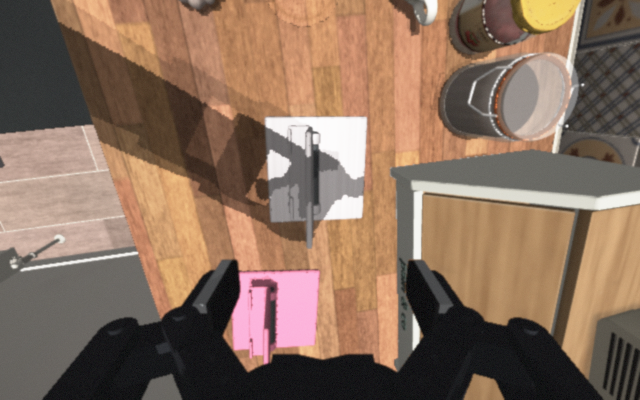

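The wrist view shows foot corners at (266,117), (365,117), (363,219) and (271,221), and the backrest top edge from about (310,128) to (310,246).

```bash
python3 - <<'E'
from h import *; import pickle
np.set_printoptions(precision=4,suppress=True)
st=pickle.load(open("pics/w1.pkl","rb"))
A=np.array([hit("wrist",u,v,.008,st) for u,v in [(266,117),(365,117),(363,219),(271,221)]]);print(A,A.mean(0))
B=np.array([hit("wrist",u,v,.111,st) for u,v in [(310,128),(310,246)]]);print(B,B.mean(0))
a=np.array([np.cos(np.radians(-5.4)),np.sin(np.radians(-5.4)),0]); o=A.mean(0)-a*.01; print(o,(B-o)@a)
from plant import get_state
p=o-a*.0122+np.array([0,0,.111])-o*[0,0,1]
R=Rt(-5.4,-8); tcp=p+R[:,2]*.008   # TCP 8mm below the edge
print(tcp,rel(get_state(),tcp,R))
E
```

```text
[[ 0.4795 -0.1321  0.008 ]
 [ 0.6032 -0.1447  0.008 ]
 [ 0.5934 -0.2845  0.008 ]
 [ 0.4648 -0.2677  0.008 ]] [ 0.5352 -0.2073  0.008 ]
[[ 0.5221 -0.1423  0.111 ]
 [ 0.5089 -0.261   0.111 ]] [ 0.5155 -0.2017  0.111 ]
[ 0.5253 -0.2063  0.008 ] [-0.0092 -0.0111]
[ 0.5142 -0.2053  0.1031] {'x': -0.22, 'y': -1.42, 'z': 12.61, 'rx': 0.07, 'ry': -0.22, 'rz': -0.08}
```

Call:
jog_arm(
  targets=[
    {"x": -0.2, "y": -1.5, "z": 4, "rx": 0, "ry": 0, "rz": 0, "jaw": 60},
    {"x": -0.2, "y": -1.5, "z": 8, "rx": 0, "ry": 0, "rz": 0, "jaw": 60},
    {"x": -0.2, "y": -1.5, "z": 11, "rx": 0, "ry": 0, "rz": 0, "jaw": 60},
    {"x": -0.2, "y": -1.5, "z": 13, "rx": 0, "ry": 0, "rz": 0, "jaw": 60},
    {"x": -0.2, "y": -1.5, "z": 13, "rx": 0, "ry": 0, "rz": 0, "jaw": 60},
    {"x": -0.2, "y": -1.5, "z": 13, "rx": 0, "ry": 0, "rz": 0, "jaw": 60},
  ],
)

```text
time: 2.75
tcp_pos: [0.5146, -0.2056, 0.1002]
eef_rot: [[0.095, 0.985, 0.141], [0.996, -0.094, -0.01], [0.003, 0.141, -0.99]]
contact_force: [1.0, 0.5, 0.9]
width: 0.0514
grip_force: 0.0
```

Call:
jog_arm(
  targets=[
    {"x": 0, "y": 0, "z": 0, "rx": 0, "ry": 0, "rz": 0, "jaw": 0},
    {"x": 0, "y": 0, "z": 0, "rx": 0, "ry": 0, "rz": 0, "jaw": 0},
    {"x": 0, "y": 0, "z": 0, "rx": 0, "ry": 0, "rz": 0, "jaw": 0},
    {"x": 0, "y": 0, "z": 0, "rx": 0, "ry": 0, "rz": 0, "jaw": 0},
    {"x": 0, "y": 0, "z": 0, "rx": 0, "ry": 0, "rz": 0, "jaw": 0},
    {"x": 0, "y": 0, "z": 0, "rx": 0, "ry": 0, "rz": 0, "jaw": 0},
    {"x": 0, "y": 0, "z": 0, "rx": 0, "ry": 0, "rz": 0, "jaw": 0},
    {"x": 0, "y": 0, "z": 0, "rx": 0, "ry": 0, "rz": 0, "jaw": 0},
  ],
)

```text
time: 3.55
tcp_pos: [0.5144, -0.2065, 0.0995]
eef_rot: [[0.096, 0.985, 0.141], [0.995, -0.096, -0.01], [0.003, 0.141, -0.99]]
contact_force: [-0.3, 0.2, 1.2]
width: 0.0
grip_force: 0.3
```

```bash
python3 look.py w2; python3 - <<'E'
from plant import *; import cv2,numpy as np
t=grab_frame("top")[160:260,300:440]; s=grab_frame("scene")[130:230,280:420]; w=cv2.imread("pics/w2.png")
cv2.imwrite("pics/m2.png",np.vstack([np.hstack([cv2.resize(t,(400,280)),cv2.resize(s,(400,280))]),cv2.resize(w,(480,300))[:, :].copy() if 0 else np.hstack([cv2.resize(w,(480,300)),np.zeros((300,320,3),np.uint8)])]))
E
```

```text
[ 0.51441609 -0.20651504  0.09950242] 3.55
```

View pics/m2.png

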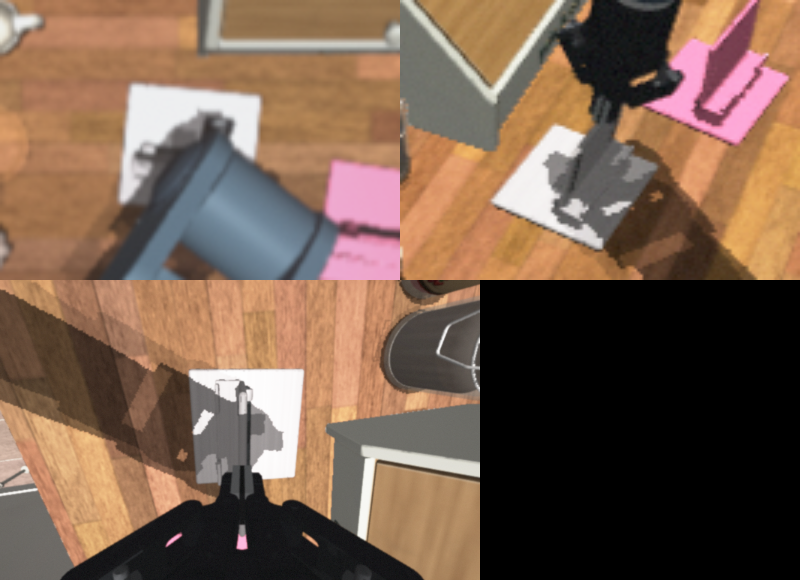

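```bash
python3 - <<'E'
import cv2
w=cv2.imread("pics/w2.png"); cv2.imwrite("pics/c2.png",cv2.resize(w[100:380,240:420],None,fx=2.1,fy=2.1,interpolation=cv2.INTER_CUBIC))
from plant import *
s=get_state(); print(s["width"],s["grip_force"],s["contact_force"],s["ft_torque"])
E
```

```text
0.000214131907855797 0.360019629524686 [0.42390836 0.23752224 0.65278159] [0.03326581 0.12566686 0.02641132]
```

View pics/c2.png

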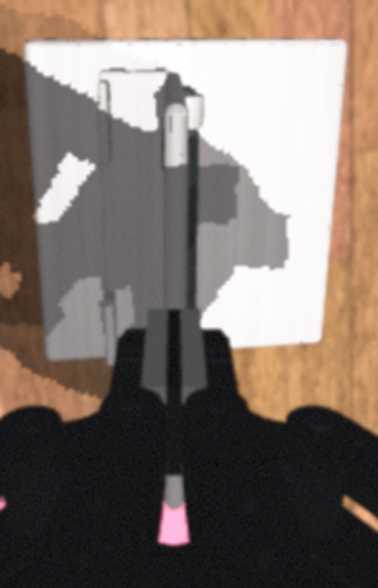

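Call:
jog_arm(
  targets=[
    {"x": 0, "y": 0.73, "z": 0.04, "rx": 5.5, "ry": 0, "rz": 0, "jaw": 0},
    {"x": 0, "y": 1.45, "z": 0.14, "rx": 11, "ry": 0, "rz": 0, "jaw": 0},
    {"x": 0, "y": 2.16, "z": 0.31, "rx": 16.5, "ry": 0, "rz": 0, "jaw": 0},
    {"x": 0, "y": 2.85, "z": 0.55, "rx": 22, "ry": 0, "rz": 0, "jaw": 0},
    {"x": 0, "y": 3.51, "z": 0.86, "rx": 27.5, "ry": 0, "rz": 0, "jaw": 0},
    {"x": 0, "y": 4.14, "z": 1.23, "rx": 33, "ry": 0, "rz": 0, "jaw": 0},
    {"x": 0, "y": 4.14, "z": 1.23, "rx": 33, "ry": 0, "rz": 0, "jaw": 0},
    {"x": 0, "y": 4.14, "z": 1.23, "rx": 33, "ry": 0, "rz": 0, "jaw": 0},
  ],
)

```text
time: 4.5
tcp_pos: [0.5567, -0.2103, 0.0923]
eef_rot: [[0.096, 0.903, -0.419], [0.995, -0.085, 0.044], [0.004, -0.421, -0.907]]
contact_force: [0.2, -0.3, 0.9]
width: 0.0003
grip_force: 0.0
```

```bash
python3 look.py w3; python3 - <<'E'
import cv2,numpy as np
from plant import *
print(get_state()["contact_force"])
w=cv2.imread("pics/w3.png")[60:380,200:440]; s=grab_frame("scene")[130:230,300:400]
cv2.imwrite("pics/c3.png",np.hstack([cv2.resize(w,(400,533)),cv2.resize(s,(400,533))[:,:]]))
E
```

```text
[ 0.55670654 -0.21028585  0.09228912] 4.5
[ 0.31333574  0.31215602 -0.07410786]
```

View pics/c3.png

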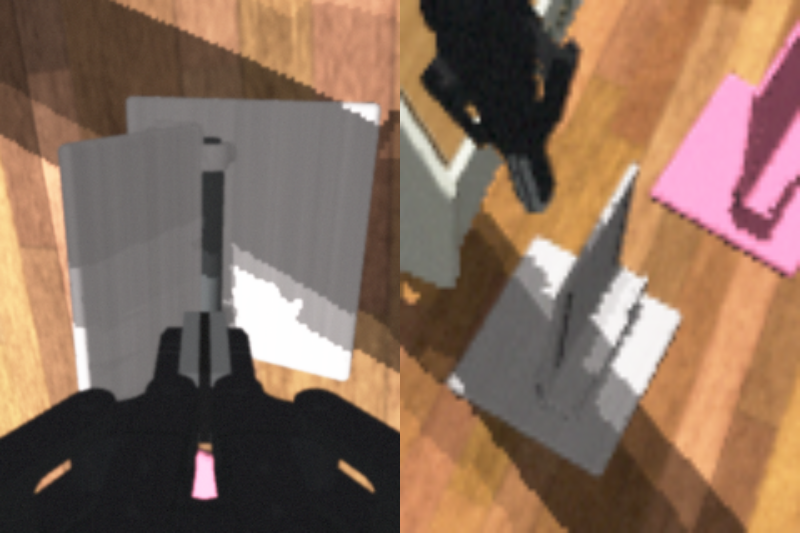

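The backrest didn't move: in the wrist view the fingers now stand behind the plate. In the earlier crop the fingertips showed at row 248, which by the calibration puts them about 17 mm behind the TCP. They therefore closed just above the plate. I'll go back up, open, and grip about 3.5 cm deeper.

Call:
jog_arm(
  targets=[
    {"x": 0, "y": 0, "z": -4, "rx": 0, "ry": 0, "rz": 0, "jaw": 0},
    {"x": 0, "y": -2, "z": -4, "rx": -11, "ry": 0, "rz": 0, "jaw": 20},
    {"x": 0, "y": -4, "z": -3.5, "rx": -19, "ry": 0, "rz": 0, "jaw": 60},
    {"x": 0, "y": -6.3, "z": -2.1, "rx": -27, "ry": 0, "rz": 0, "jaw": 60},
    {"x": 0, "y": -6.3, "z": -2.1, "rx": -33, "ry": 0, "rz": 0, "jaw": 60},
    {"x": 0, "y": -6.3, "z": -2.1, "rx": -33, "ry": 0, "rz": 0, "jaw": 60},
    {"x": 0, "y": -6.3, "z": -2.1, "rx": -33, "ry": 0, "rz": 0, "jaw": 60},
  ],
)

```text
time: 5.3
tcp_pos: [0.5087, -0.2065, 0.14]
eef_rot: [[0.097, 0.985, 0.141], [0.995, -0.097, -0.012], [0.002, 0.142, -0.99]]
contact_force: [0.8, -0.8, -0.4]
width: 0.0512
grip_force: 0.0
```

Call:
jog_arm(
  targets=[
    {"x": 0, "y": 0, "z": 3, "rx": 0, "ry": 0, "rz": 0, "jaw": 60},
    {"x": 0, "y": 0, "z": 6, "rx": 0, "ry": 0, "rz": 0, "jaw": 60},
    {"x": 0, "y": 0, "z": 7, "rx": 0, "ry": 0, "rz": 0, "jaw": 60},
    {"x": 0, "y": 0, "z": 7, "rx": 0, "ry": 0, "rz": 0, "jaw": 60},
  ],
)

```text
time: 5.7
tcp_pos: [0.5189, -0.2064, 0.0682]
eef_rot: [[0.095, 0.986, 0.138], [0.995, -0.095, -0.008], [0.005, 0.138, -0.99]]
contact_force: [0.0, 0.1, -0.1]
width: 0.0515
grip_force: 0.0
```

Call:
jog_arm(
  targets=[
    {"x": 0, "y": 0, "z": 0, "rx": 0, "ry": 0, "rz": 0, "jaw": 0},
    {"x": 0, "y": 0, "z": 0, "rx": 0, "ry": 0, "rz": 0, "jaw": 0},
    {"x": 0, "y": 0, "z": 0, "rx": 0, "ry": 0, "rz": 0, "jaw": 0},
    {"x": 0, "y": 0, "z": 0, "rx": 0, "ry": 0, "rz": 0, "jaw": 0},
    {"x": 0, "y": 0, "z": 0, "rx": 0, "ry": 0, "rz": 0, "jaw": 0},
    {"x": 0, "y": 0, "z": 0, "rx": 0, "ry": 0, "rz": 0, "jaw": 0},
    {"x": 0, "y": 0, "z": 0, "rx": 0, "ry": 0, "rz": 0, "jaw": 0},
    {"x": 0, "y": 0, "z": 0, "rx": 0, "ry": 0, "rz": 0, "jaw": 0},
  ],
)

```text
time: 6.5
tcp_pos: [0.5189, -0.2073, 0.0709]
eef_rot: [[0.096, 0.985, 0.141], [0.995, -0.096, -0.011], [0.003, 0.141, -0.99]]
contact_force: [-1.5, -0.6, 4.4]
width: 0.0049
grip_force: 59.2
```

Call:
jog_arm(
  targets=[
    {"x": 0, "y": 0.46, "z": 0.02, "rx": 5.5, "ry": 0, "rz": 0, "jaw": 0},
    {"x": 0, "y": 0.91, "z": 0.09, "rx": 11, "ry": 0, "rz": 0, "jaw": 0},
    {"x": 0, "y": 1.35, "z": 0.2, "rx": 16.5, "ry": 0, "rz": 0, "jaw": 0},
    {"x": 0, "y": 1.78, "z": 0.35, "rx": 22, "ry": 0, "rz": 0, "jaw": 0},
    {"x": 0, "y": 2.19, "z": 0.54, "rx": 27.5, "ry": 0, "rz": 0, "jaw": 0},
    {"x": 0, "y": 2.59, "z": 0.77, "rx": 33, "ry": 0, "rz": 0, "jaw": 0},
    {"x": 0, "y": 2.59, "z": 0.77, "rx": 33, "ry": 0, "rz": 0, "jaw": 0},
    {"x": 0, "y": 2.59, "z": 0.77, "rx": 33, "ry": 0, "rz": 0, "jaw": 0},
  ],
)

```text
time: 7.3
tcp_pos: [0.5452, -0.21, 0.0664]
eef_rot: [[0.097, 0.902, -0.421], [0.995, -0.087, 0.043], [0.002, -0.423, -0.906]]
contact_force: [-2.5, -0.7, 3.9]
width: 0.0048
grip_force: 60.4
```

Call:
jog_arm(
  targets=[
    {"x": 0, "y": 0, "z": 0, "rx": 0, "ry": 0, "rz": 0, "jaw": 40},
    {"x": 0, "y": 0, "z": 0, "rx": 0, "ry": 0, "rz": 0, "jaw": 40},
    {"x": 0, "y": 0, "z": 0, "rx": 0, "ry": 0, "rz": 0, "jaw": 40},
    {"x": 0, "y": 0, "z": 0, "rx": 0, "ry": 0, "rz": 0, "jaw": 40},
    {"x": 0, "y": 0, "z": -4, "rx": 0, "ry": 0, "rz": 0, "jaw": 40},
    {"x": 0, "y": 0, "z": -8, "rx": 0, "ry": 0, "rz": 0, "jaw": 40},
    {"x": 0, "y": 0, "z": -12, "rx": 0, "ry": 0, "rz": 0, "jaw": 40},
    {"x": 0, "y": 0, "z": -15, "rx": 0, "ry": 0, "rz": 0, "jaw": 60},
    {"x": 0, "y": 0, "z": -15, "rx": 0, "ry": 0, "rz": 0, "jaw": 60},
    {"x": 0, "y": 0, "z": -15, "rx": 0, "ry": 0, "rz": 0, "jaw": 60},
  ],
)

```text
time: 8.3
tcp_pos: [0.6082, -0.2158, 0.2015]
eef_rot: [[0.096, 0.903, -0.418], [0.995, -0.086, 0.043], [0.003, -0.42, -0.907]]
contact_force: [-0.7, -0.8, 0.2]
width: 0.0514
grip_force: 0.0
```

```bash
python3 look.py w4; python3 - <<'E'
import cv2,numpy as np
from plant import *
w=cv2.imread("pics/w4.png")[:, 120:520]; s=grab_frame("scene")[130:230,300:400]
cv2.imwrite("pics/c4.png",np.hstack([w,cv2.resize(s,(400,400))]))
E
```

```text
[ 0.60818451 -0.21580268  0.20149265] 8.3
```

View pics/c4.png

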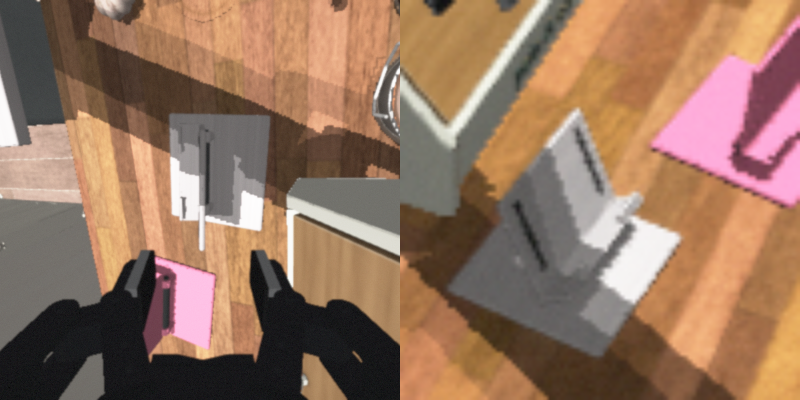

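The backrest now appears edge-on along the tool axis, with its top edge at column 322 of the full image. That matches a lean of about 25° within about 1°. Next is the tablet.

```bash
python3 - <<'E'
from h import *; from plant import *
print(rel(get_state(),[.452,.191,.26],Rt(-9,0)))
E
```

```text
{'x': 38.98, 'y': -19.99, 'z': 2.88, 'rx': -25.09, 'ry': 0.49, 'rz': 3.48}
```

Call:
jog_arm(
  targets=[
    {"x": 39, "y": -20, "z": 2.9, "rx": -25, "ry": 0.5, "rz": 3.5, "jaw": 60},
    {"x": 39, "y": -20, "z": 2.9, "rx": -25, "ry": 0.5, "rz": 3.5, "jaw": 60},
    {"x": 39, "y": -20, "z": 2.9, "rx": -25, "ry": 0.5, "rz": 3.5, "jaw": 60},
    {"x": 39, "y": -20, "z": 2.9, "rx": -25, "ry": 0.5, "rz": 3.5, "jaw": 60},
    {"x": 39, "y": -20, "z": 2.9, "rx": -25, "ry": 0.5, "rz": 3.5, "jaw": 60},
    {"x": 39, "y": -20, "z": 2.9, "rx": -25, "ry": 0.5, "rz": 3.5, "jaw": 60},
    {"x": 39, "y": -20, "z": 2.9, "rx": -25, "ry": 0.5, "rz": 3.5, "jaw": 60},
    {"x": 39, "y": -20, "z": 2.9, "rx": -25, "ry": 0.5, "rz": 3.5, "jaw": 60},
    {"x": 39, "y": -20, "z": 2.9, "rx": -25, "ry": 0.5, "rz": 3.5, "jaw": 60},
    {"x": 39, "y": -20, "z": 2.9, "rx": -25, "ry": 0.5, "rz": 3.5, "jaw": 60},
  ],
)

```text
time: 9.4
tcp_pos: [0.4503, 0.1939, 0.2596]
eef_rot: [[0.151, 0.989, -0.0], [0.989, -0.151, -0.001], [-0.001, -0.0, -1.0]]
contact_force: [0.2, 0.1, 0.1]
width: 0.0514
grip_force: 0.0
```

Call:
jog_arm(
  targets=[
    {"x": 0, "y": 0, "z": 0, "rx": 0, "ry": 0, "rz": 0, "jaw": 60},
    {"x": 0, "y": 0, "z": 0, "rx": 0, "ry": 0, "rz": 0, "jaw": 60},
  ],
)

```text
time: 9.6
tcp_pos: [0.4524, 0.1899, 0.2593]
eef_rot: [[0.158, 0.987, -0.001], [0.987, -0.158, -0.002], [-0.002, -0.0, -1.0]]
contact_force: [-0.5, -0.4, -0.9]
width: 0.0507
grip_force: 0.0
```

```bash
python3 look.py w5
```

```text
[0.45243228 0.18989007 0.25933878] 9.6
```

View pics/w5.png

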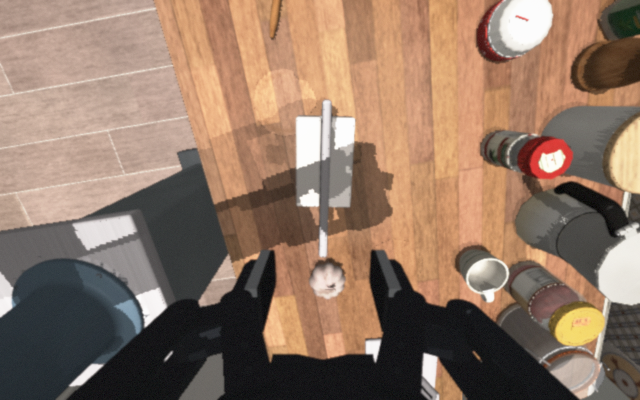

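The tablet's upper edge runs from (326,101) to (323,257). The dock and garlic are visible and undisturbed.

```bash
python3 - <<'E'
from h import *; import pickle
st=pickle.load(open("pics/w5.pkl","rb"))
A=np.array([hit("wrist",u,v,.13,st) for u,v in [(326,101),(323,257)]]);d=A[0]-A[1]
c=A.mean(0);yaw=-np.degrees(np.arctan2(d[0],d[1]));print(A,c,np.linalg.norm(d),yaw)
from plant import get_state
print(rel(get_state(),[c[0],c[1],.092],Rt(yaw,0)))
print(rel(get_state(),[.452,.191,.092],Rt(-9,0)))
E
```

```text
[[0.4691255  0.27294534 0.13      ]
 [0.44086809 0.11316524 0.13      ]] [0.4549968  0.19305529 0.13      ] 0.16225955600779662 -10.029161519594222
{'x': 0.4, 'y': 0.17, 'z': 16.76, 'rx': 0.0, 'ry': 0.11, 'rz': 0.91}
{'x': 0.15, 'y': -0.09, 'z': 16.76, 'rx': 0.0, 'ry': 0.11, 'rz': -0.12}
```

Call:
jog_arm(
  targets=[
    {"x": 0.2, "y": 0.1, "z": 5, "rx": 0, "ry": 0.1, "rz": 0.4, "jaw": 60},
    {"x": 0.2, "y": 0.1, "z": 9, "rx": 0, "ry": 0.1, "rz": 0.4, "jaw": 60},
    {"x": 0.2, "y": 0.1, "z": 13, "rx": 0, "ry": 0.1, "rz": 0.4, "jaw": 60},
    {"x": 0.2, "y": 0.1, "z": 15.5, "rx": 0, "ry": 0.1, "rz": 0.4, "jaw": 60},
    {"x": 0.2, "y": 0.1, "z": 16.8, "rx": 0, "ry": 0.1, "rz": 0.4, "jaw": 60},
    {"x": 0.2, "y": 0.1, "z": 16.8, "rx": 0, "ry": 0.1, "rz": 0.4, "jaw": 60},
  ],
)

```text
time: 10.25
tcp_pos: [0.4534, 0.1913, 0.0908]
eef_rot: [[0.165, 0.986, -0.002], [0.986, -0.165, -0.0], [-0.001, -0.002, -1.0]]
contact_force: [0.3, -0.4, 0.9]
width: 0.051
grip_force: 0.0
```

Call:
jog_arm(
  targets=[
    {"x": 0, "y": 0, "z": 0, "rx": 0, "ry": 0, "rz": 0, "jaw": 0},
    {"x": 0, "y": 0, "z": 0, "rx": 0, "ry": 0, "rz": 0, "jaw": 0},
    {"x": 0, "y": 0, "z": 0, "rx": 0, "ry": 0, "rz": 0, "jaw": 0},
    {"x": 0, "y": 0, "z": 0, "rx": 0, "ry": 0, "rz": 0, "jaw": 0},
    {"x": 0, "y": 0, "z": 0, "rx": 0, "ry": 0, "rz": 0, "jaw": 0},
    {"x": 0, "y": 0, "z": 0, "rx": 0, "ry": 0, "rz": 0, "jaw": 0},
    {"x": 0, "y": 0, "z": 0, "rx": 0, "ry": 0, "rz": 0, "jaw": 0},
    {"x": 0, "y": 0, "z": 0, "rx": 0, "ry": 0, "rz": 0, "jaw": 0},
  ],
)

```text
time: 11.05
tcp_pos: [0.4555, 0.1926, 0.0945]
eef_rot: [[0.164, 0.986, 0.004], [0.987, -0.164, 0.001], [0.001, 0.004, -1.0]]
contact_force: [-1.2, -0.3, 6.8]
width: 0.008
grip_force: 60.5
```

Call:
jog_arm(
  targets=[
    {"x": 0, "y": 0, "z": -1.5, "rx": 0, "ry": 0, "rz": 0, "jaw": 0},
    {"x": 0, "y": 0, "z": -3.5, "rx": 0, "ry": 0, "rz": 0, "jaw": 0},
    {"x": 0, "y": 0, "z": -6, "rx": 0, "ry": 0, "rz": 0, "jaw": 0},
    {"x": 0, "y": 0, "z": -9, "rx": 0, "ry": 0, "rz": 0, "jaw": 0},
    {"x": 0, "y": 0, "z": -13, "rx": 0, "ry": 0, "rz": 0, "jaw": 0},
    {"x": 0, "y": 0, "z": -17, "rx": 0, "ry": 0, "rz": 0, "jaw": 0},
    {"x": 0, "y": 0, "z": -17, "rx": 0, "ry": 0, "rz": 0, "jaw": 0},
    {"x": 0, "y": 0, "z": -17, "rx": 0, "ry": 0, "rz": 0, "jaw": 0},
  ],
)

```text
time: 11.85
tcp_pos: [0.4543, 0.1924, 0.2635]
eef_rot: [[0.163, 0.987, 0.004], [0.987, -0.163, 0.001], [0.001, 0.004, -1.0]]
contact_force: [-0.4, 0.6, -2.2]
width: 0.0073
grip_force: 59.2
```

```bash
cat >> h.py <<'E'
PR=np.array([.5452,-.2095,.0664]); RR=Rt(-5.4,25)
def tgt(y,z,x=0): return PR+RR@(np.array([x,y,z])/1000)
E
python3 look.py w6; python3 - <<'E'
from h import *; from plant import *
s=get_state(); print(s["tcp_pos"],s["width"],s["contact_force"])
print(rel(s,tgt(-12,-150)+[0,0,.04],RR), tgt(-12,-150))
import cv2
w=cv2.imread("pics/w6.png"); g=cv2.cvtColor(w,cv2.COLOR_BGR2GRAY)
for v in range(40,300,20):
    r=g[v,290:360].astype(int); print(v,' '.join(map(str,r[::2])))
E
```

```text
[0.45434374 0.19238823 0.26352804] 11.85
[0.453473   0.19221133 0.26178911] 0.008005416763820298 [ 0.37768885  0.13028947 -2.46421137]
{'x': -37.76, 'y': 20.85, 'z': 1.44, 'rx': 25.03, 'ry': -0.88, 'rz': -3.94} [ 0.59748397 -0.21444229  0.20741759]
40 177 173 175 173 171 172 178 171 169 176 182 177 166 178 182 183 200 202 197 195 195 200 203 204 205 203 182 146 145 152 145 150 149 140 148
60 150 160 173 176 173 185 181 177 182 190 183 182 181 168 171 197 199 200 205 198 202 198 207 206 204 197 200 182 154 157 148 145 141 149 145
80 190 180 157 166 178 174 167 176 183 186 184 191 188 186 183 170 182 204 208 204 203 199 192 190 191 199 196 200 195 165 162 154 167 163 165
100 193 184 184 183 179 196 193 189 184 185 200 190 162 157 160 170 167 183 195 203 206 204 199 198 199 207 199 204 204 205 188 168 164 160 164
120 167 168 193 243 243 242 240 239 239 238 223 126 219 238 243 251 251 251 249 243 224 183 131 150 150 151 150 182 229 226 220 190 172 179 171
140 136 141 191 253 254 254 253 253 253 254 251 144 186 220 234 238 236 233 228 182 189 151 82 177 191 191 190 228 253 253 251 209 191
[... 195 characters left out ...]
5 175 212 231 238 235 232 229 216 187 136 126 128 133 129 130 128 131 125 94 78 77 85 79
200 77 78 84 123 190 249 252 252 252 252 251 157 92 102 106 107 105 104 106 101 97 108 177 185 187 188 187 186 184 145 81 82 81 79 76
220 73 75 79 77 72 89 88 83 80 87 81 64 89 101 102 106 106 103 105 103 97 89 96 95 96 98 93 83 80 74 77 85 86 84 81
240 70 66 73 74 75 77 69 78 83 81 75 56 86 101 105 106 107 106 104 103 97 119 153 161 163 155 144 146 144 134 134 144 136 136 142
260 46 24 23 22 21 40 76 78 76 78 72 39 85 101 104 107 106 104 104 103 94 54 62 77 76 80 75 54 21 24 22 22 32 83 123
280 24 20 21 25 52 76 77 78 78 75 42 17 57 98 105 104 107 106 105 101 82 22 28 72 76 76 77 80 66 28 22 19 19 23 21
```

The tablet is held: the grip is 59 N at 8 mm width, the force on the tool is down about 2.3 N, and the top edge is straight at column 322. I'll approach the stand from the front, above the lips.

```bash
python3 - <<'E'
from h import *; from plant import *
s=get_state()
print(rel(s,tgt(-40,-110),RR), tgt(-40,-110))
E
```

```text
{'x': -38.06, 'y': 16.63, 'z': 7.88, 'rx': 25.03, 'ry': -0.88, 'rz': -3.94} [ 0.55539027 -0.21046326  0.18299859]
```

Call:
jog_arm(
  targets=[
    {"x": -3, "y": 1.3, "z": 0, "rx": 1, "ry": 0, "rz": 0, "jaw": 0},
    {"x": -7, "y": 3.1, "z": 0, "rx": 4, "ry": -0.2, "rz": -0.5, "jaw": 0},
    {"x": -11, "y": 4.8, "z": 0.5, "rx": 7, "ry": -0.3, "rz": -1, "jaw": 0},
    {"x": -15.5, "y": 6.8, "z": 1, "rx": 10, "ry": -0.4, "rz": -1.5, "jaw": 0},
    {"x": -20, "y": 8.7, "z": 2, "rx": 13, "ry": -0.5, "rz": -2, "jaw": 0},
    {"x": -24.5, "y": 10.7, "z": 3, "rx": 16, "ry": -0.6, "rz": -2.5, "jaw": 0},
    {"x": -29, "y": 12.7, "z": 4, "rx": 19, "ry": -0.7, "rz": -3, "jaw": 0},
    {"x": -33, "y": 14.4, "z": 5, "rx": 22, "ry": -0.8, "rz": -3.5, "jaw": 0},
    {"x": -36, "y": 15.7, "z": 6.5, "rx": 24, "ry": -0.9, "rz": -3.9, "jaw": 0},
    {"x": -38, "y": 16.6, "z": 7.7, "rx": 25, "ry": -0.9, "rz": -3.9, "jaw": 0},
  ],
)

```text
time: 12.9
tcp_pos: [0.5549, -0.2115, 0.1817]
eef_rot: [[0.097, 0.901, -0.424], [0.995, -0.087, 0.043], [0.002, -0.426, -0.905]]
contact_force: [-0.3, -0.2, -2.5]
width: 0.008
grip_force: 59.2
```

Call:
jog_arm(
  targets=[
    {"x": 0, "y": 0, "z": 0, "rx": 0, "ry": 0, "rz": 0, "jaw": 0},
    {"x": 0, "y": 0, "z": 0, "rx": 0, "ry": 0, "rz": 0, "jaw": 0},
    {"x": 0, "y": 0, "z": 0, "rx": 0, "ry": 0, "rz": 0, "jaw": 0},
  ],
)

```text
time: 13.2
tcp_pos: [0.5556, -0.2087, 0.1855]
eef_rot: [[0.094, 0.903, -0.42], [0.996, -0.085, 0.04], [0.001, -0.422, -0.907]]
contact_force: [0.5, -0.5, -2.4]
width: 0.0077
grip_force: 59.3
```

```bash
python3 - <<'E'
from h import *; from plant import *
s=get_state(); print(s["width"],s["contact_force"])
print(rel(s,tgt(-40,-60),RR))
E
```

```text
0.0076692357114102275 [ 0.47904549 -0.50897587 -2.36162409]
{'x': -0.18, 'y': 0.1, 'z': 5.23, 'rx': 0.07, 'ry': -0.03, 'rz': 0.02}
```

Call:
jog_arm(
  targets=[
    {"x": -0.1, "y": 0, "z": 2.5, "rx": 0, "ry": 0, "rz": 0, "jaw": 0},
    {"x": -0.1, "y": 0, "z": 5, "rx": 0, "ry": 0, "rz": 0, "jaw": 0},
    {"x": -0.1, "y": 1.4, "z": 5, "rx": 0, "ry": 0, "rz": 0, "jaw": 0},
    {"x": -0.1, "y": 2.8, "z": 5, "rx": 0, "ry": 0, "rz": 0, "jaw": 0},
    {"x": -0.1, "y": 2.8, "z": 5, "rx": 0, "ry": 0, "rz": 0, "jaw": 0},
    {"x": -0.1, "y": 2.8, "z": 5, "rx": 0, "ry": 0, "rz": 0, "jaw": 0},
  ],
)

```text
time: 13.8
tcp_pos: [0.5601, -0.2104, 0.1293]
eef_rot: [[0.094, 0.903, -0.419], [0.996, -0.085, 0.039], [-0.0, -0.42, -0.907]]
contact_force: [0.8, 0.4, -1.3]
width: 0.0075
grip_force: 59.3
```

```bash
python3 look.py w7; python3 - <<'E'
from h import *; from plant import *
import cv2
for i in range(3):
    s=get_state(); print(rel(s,tgt(-12,-60),RR),s["contact_force"])
    grab_frame("top") if i<2 else 0
w=cv2.imread("pics/w7.png")[:,120:520]; f=grab_frame("scene")[120:220,300:400]
cv2.imwrite("pics/c7.png",np.hstack([w,cv2.resize(f,(400,400),interpolation=cv2.INTER_CUBIC)]))
E
```

```text
[ 0.5601412  -0.21038339  0.1293388 ] 13.8
{'x': -0.03, 'y': 0.11, 'z': 0.34, 'rx': 0.14, 'ry': 0.02, 'rz': -0.01} [ 0.18842024 -0.23715214 -2.22885399]
{'x': -0.02, 'y': 0.12, 'z': 0.34, 'rx': 0.15, 'ry': 0.02, 'rz': -0.02} [ 0.06507913  0.88474162 -1.97370927]
{'x': -0.0, 'y': 0.11, 'z': 0.34, 'rx': 0.15, 'ry': 0.01, 'rz': -0.03} [ 0.46805828  0.30819383 -2.3683934 ]
```

View pics/c7.png

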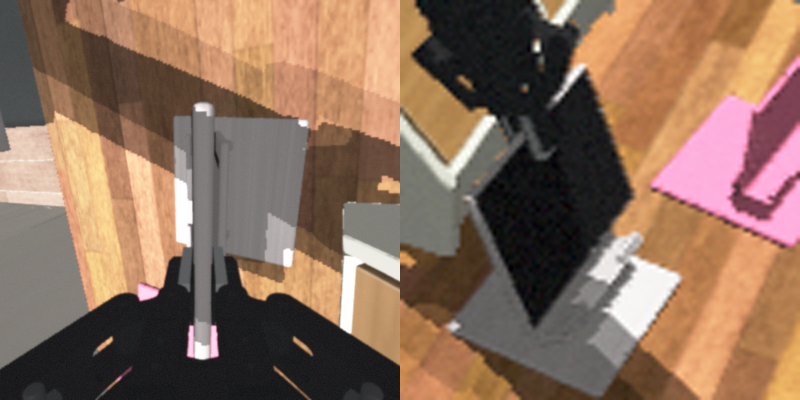

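The tablet stands in front of the backrest and above the lips, with its screen to the front. Lowering it now.

Call:
jog_arm(
  targets=[
    {"x": 0, "y": 0.1, "z": 0.5, "rx": 0, "ry": 0, "rz": 0, "jaw": 0},
    {"x": 0, "y": 0.1, "z": 1, "rx": 0, "ry": 0, "rz": 0, "jaw": 0},
    {"x": 0, "y": 0.1, "z": 1.4, "rx": 0, "ry": 0, "rz": 0, "jaw": 0},
    {"x": 0, "y": 0.1, "z": 1.4, "rx": 0, "ry": 0, "rz": 0, "jaw": 0},
    {"x": 0, "y": 0.1, "z": 1.4, "rx": 0, "ry": 0, "rz": 0, "jaw": 0},
  ],
)

```text
time: 14.5
tcp_pos: [0.5549, -0.2107, 0.1153]
eef_rot: [[0.095, 0.903, -0.42], [0.995, -0.086, 0.04], [0.0, -0.421, -0.907]]
contact_force: [-0.1, -0.2, -1.8]
width: 0.0078
grip_force: 59.4
```

Call:
jog_arm(
  targets=[
    {"x": 0, "y": 0, "z": 0.2, "rx": 0, "ry": 0, "rz": 0, "jaw": 0},
    {"x": 0, "y": 0, "z": 0.3, "rx": 0, "ry": 0, "rz": 0, "jaw": 0},
    {"x": 0, "y": 0, "z": 0.3, "rx": 0, "ry": 0, "rz": 0, "jaw": 0},
  ],
)

```text
time: 14.8
tcp_pos: [0.5538, -0.2105, 0.1127]
eef_rot: [[0.095, 0.903, -0.419], [0.995, -0.086, 0.04], [0.0, -0.421, -0.907]]
contact_force: [0.0, -0.2, -2.1]
width: 0.0078
grip_force: 59.4
```

Call:
jog_arm(
  targets=[
    {"x": 0, "y": 0, "z": 0.1, "rx": 0, "ry": 0, "rz": 0, "jaw": 0},
    {"x": 0, "y": 0, "z": 0.2, "rx": 0, "ry": 0, "rz": 0, "jaw": 0},
    {"x": 0, "y": 0, "z": 0.2, "rx": 0, "ry": 0, "rz": 0, "jaw": 0},
  ],
)

```text
time: 15.1
tcp_pos: [0.553, -0.2105, 0.111]
eef_rot: [[0.095, 0.903, -0.419], [0.995, -0.086, 0.04], [-0.0, -0.421, -0.907]]
contact_force: [1.0, -0.8, -1.4]
width: 0.0078
grip_force: 59.5
```

Call:
jog_arm(
  targets=[
    {"x": 0, "y": 0, "z": 0.1, "rx": 0, "ry": 0, "rz": 0, "jaw": 0},
    {"x": 0, "y": 0, "z": 0.2, "rx": 0, "ry": 0, "rz": 0, "jaw": 0},
    {"x": 0, "y": 0, "z": 0.2, "rx": 0, "ry": 0, "rz": 0, "jaw": 0},
  ],
)

```text
time: 15.4
tcp_pos: [0.553, -0.2109, 0.1106]
eef_rot: [[0.095, 0.904, -0.417], [0.995, -0.087, 0.039], [-0.001, -0.419, -0.908]]
contact_force: [2.1, -1.0, 4.9]
width: 0.008
grip_force: 60.4
```

Call:
jog_arm(
  targets=[
    {"x": 0, "y": 0, "z": 0.1, "rx": 0, "ry": 0, "rz": 0, "jaw": 0},
    {"x": 0, "y": 0, "z": 0.2, "rx": 0, "ry": 0, "rz": 0, "jaw": 0},
    {"x": 0, "y": 0, "z": 0.2, "rx": 0, "ry": 0, "rz": 0, "jaw": 0},
  ],
)

```text
time: 15.7
tcp_pos: [0.5532, -0.211, 0.1105]
eef_rot: [[0.095, 0.905, -0.416], [0.995, -0.087, 0.038], [-0.002, -0.417, -0.909]]
contact_force: [3.7, 0.5, 11.2]
width: 0.0076
grip_force: 61.4
```

Call:
jog_arm(
  targets=[
    {"x": 0, "y": 0, "z": -0.3, "rx": 0, "ry": 0, "rz": 0, "jaw": 0},
    {"x": 0, "y": 0.1, "z": -0.3, "rx": 0, "ry": 0, "rz": 0, "jaw": 0},
    {"x": 0, "y": 0.2, "z": -0.3, "rx": 0, "ry": 0, "rz": 0, "jaw": 0},
    {"x": 0, "y": 0.2, "z": -0.3, "rx": 0, "ry": 0, "rz": 0, "jaw": 10},
    {"x": 0, "y": 0.2, "z": -0.3, "rx": 0, "ry": 0, "rz": 0, "jaw": 20},
    {"x": 0, "y": 0.2, "z": -0.3, "rx": 0, "ry": 0, "rz": 0, "jaw": 35},
    {"x": 0, "y": 0.2, "z": -0.3, "rx": 0, "ry": 0, "rz": 0, "jaw": 45},
    {"x": 0, "y": 0.2, "z": -0.3, "rx": 0, "ry": 0, "rz": 0, "jaw": 45},
    {"x": 0, "y": 0.2, "z": -0.3, "rx": 0, "ry": 0, "rz": 0, "jaw": 45},
  ],
)

```text
time: 16.6
tcp_pos: [0.5542, -0.2105, 0.109]
eef_rot: [[0.095, 0.903, -0.42], [0.995, -0.086, 0.04], [0.0, -0.421, -0.907]]
contact_force: [0.9, 0.3, -0.2]
width: 0.0386
grip_force: 0.0
```

Call:
jog_arm(
  targets=[
    {"x": 0, "y": 0, "z": -2, "rx": 0, "ry": 0, "rz": 0, "jaw": 45},
    {"x": 0, "y": 0, "z": -4, "rx": 0, "ry": 0, "rz": 0, "jaw": 45},
    {"x": 0, "y": 0, "z": -6, "rx": 0, "ry": 0, "rz": 0, "jaw": 45},
    {"x": 0, "y": 0, "z": -8, "rx": 0, "ry": 0, "rz": 0, "jaw": 45},
    {"x": 0, "y": 0, "z": -8, "rx": 0, "ry": 0, "rz": 0, "jaw": 45},
    {"x": 0, "y": 0, "z": -8, "rx": 0, "ry": 0, "rz": 0, "jaw": 45},
  ],
)

```text
time: 17.2
tcp_pos: [0.5878, -0.2138, 0.1814]
eef_rot: [[0.095, 0.903, -0.419], [0.995, -0.086, 0.04], [-0.0, -0.421, -0.907]]
contact_force: [-0.4, 0.7, -0.2]
width: 0.0384
grip_force: 0.0
```

```bash
python3 look.py w8; python3 - <<'E'
from plant import *
import cv2,numpy as np
w=cv2.imread("pics/w8.png")[:,120:520]; f=grab_frame("scene")[110:210,295:395]
cv2.imwrite("pics/c8.png",np.hstack([w,cv2.resize(f,(400,400),interpolation=cv2.INTER_CUBIC)]))
E
```

```text
[ 0.58780004 -0.21375302  0.18143117] 17.2
```

My ten views are used up, so I'll check the placing numerically by comparing the screen corners in the scene view with the expected ones.

```bash
python3 - <<'E'
from h import *; from plant import *
import cv2,pickle
f=grab_frame("scene"); g=f.max(2)
m=(g<45).astype(np.uint8); roi=np.zeros_like(m); roi[120:230,300:400]=1
n,lab,stt,cen=cv2.connectedComponentsWithStats(m*roi)
for i in range(1,n):
    if stt[i][4]>150:
        c=cv2.findContours((lab==i).astype(np.uint8),0,2)[0][0]; print("blob",stt[i],cv2.approxPolyDP(c,3,True)[:,0].tolist())
t=np.radians(-5.4);a=np.array([np.cos(t),np.sin(t),0]);yb=np.array([-np.sin(t),np.cos(t),0]);k=np.array([0,0,1.]);H=np.array([.525,-.2075,.024])
for L in (20,25,30):
    l=np.radians(L);xb=np.cos(l)*a-np.sin(l)*k;zb=np.sin(l)*a+np.cos(l)*k
    print(L,[tuple(np.round(proj("scene",H-.012*xb+y*yb+z*zb)).astype(int)) for y,z in ((.0825,.126),(-.0825,.126),(-.0825,.006),(.0825,.006))])
w=cv2.cvtColor(cv2.imread("pics/w8.png"),6); st=pickle.load(open("pics/w8.pkl","rb")); print(calibration("wrist")["cx"])
for v in range(110,250,20): print(v,w[v,290:360:2].tolist())
print("col",w[60:290:3,322].tolist())
E
```

```text
blob [300 120  21  22 179] [[300, 120], [304, 128], [314, 131], [318, 141], [314, 120], [304, 120], [305, 124]]
blob [ 320  145   38   61 1216] [[346, 145], [320, 174], [334, 205], [357, 175]]
20 [(np.int64(321), np.int64(175)), (np.int64(349), np.int64(141)), (np.int64(359), np.int64(174)), (np.int64(333), np.int64(208))]
25 [(np.int64(318), np.int64(174)), (np.int64(346), np.int64(140)), (np.int64(359), np.int64(173)), (np.int64(333), np.int64(208))]
30 [(np.int64(314), np.int64(174)), (np.int64(343), np.int64(140)), (np.int64(358), np.int64(173)), (np.int64(333), np.int64(208))]
322.3700942054736
110 [61, 64, 67, 68, 75, 72, 69, 68, 65, 67, 70, 70, 69, 69, 36, 18, 70, 114, 116, 118, 119, 115, 104, 82, 81, 76, 74, 72, 73, 67, 74, 64, 64, 65, 56]
130 [73, 83, 81, 110, 120, 114, 114, 114, 117, 111, 117, 124, 123, 120, 57, 22, 81, 113, 119, 117, 119, 116, 101, 92, 112, 119, 119, 116, 115, 117, 116, 113, 114, 116, 118]
150 [92, 94, 98, 140, 171, 164, 162, 166, 136, 121, 117, 124, 133, 131, 63, 24, 80, 113, 118, 119, 120, 116, 108, 112, 94, 111, 118, 113, 116, 117, 119, 116, 116, 116, 1
[... 346 characters left out ...]
 117, 119]
210 [163, 173, 171, 183, 246, 253, 252, 253, 248, 241, 137, 162, 245, 250, 138, 26, 93, 116, 121, 121, 119, 111, 108, 106, 97, 103, 111, 113, 117, 117, 115, 116, 116, 120, 118]
230 [154, 158, 150, 151, 158, 158, 163, 164, 163, 163, 170, 160, 164, 169, 87, 34, 96, 119, 121, 119, 119, 112, 115, 103, 78, 79, 91, 96, 105, 110, 113, 115, 114, 116, 118]
col [162, 160, 157, 162, 164, 161, 126, 74, 71, 72, 76, 75, 75, 72, 78, 94, 77, 70, 73, 71, 71, 73, 73, 82, 80, 83, 83, 82, 80, 79, 80, 83, 83, 82, 81, 82, 84, 83, 84, 82, 83, 93, 92, 91, 91, 94, 95, 96, 93, 93, 93, 92, 95, 95, 96, 95, 96, 101, 129, 131, 229, 234, 205, 229, 234, 234, 235, 234, 233, 221, 225, 233, 237, 236, 238, 240, 235]
```

The screen corners seen at (320,174), (346,145), (357,175) and (334,205) match a seated, centred tablet at about 25° lean. I'm handing the job in.

```bash
python3 -c "
from plant import *
print(close_job())"
```

```text
the job is handed in; nothing more can be done
None
```

The job is handed in, no verdict shown: by my image measurements the backrest leans back about 25° and the tablet sits centred on the ledge, screen to the front, gripper clear; the bystanders' final positions were not re-measured.

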